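# Load a taper arbor into the presetting stand

### The job

Take the tapered arbor out of the blue rack and put it shank down into the spindle of the grey setting stand. Pressing only lightly, turn it clockwise until its slots drop over the two dogs and it sits fully home, and only then keep turning clockwise to bring the spindle round to its stop, without forcing it. Let go with the arbor still fully home and leave the magnet, the cup of pens and the clothespin caddy where they are.

Things in the scene. Friction and masses are not known exactly. Their poses are not given: they have to be found in the camera images.
- arbor: Steel arbor, 0.45 kg, 113 mm long, upright in the rack at first. Origin: on its axis in the flange's lower face; z up, shank down. Shank 46 mm long, tapering from 32 to 16 mm across. Flange 54 mm across, z 0 to 17 mm. Two drive slots in the flange's lower face at +x and -x, open outward, 13 mm wide, 9 mm deep: it fits two ways, half a turn apart. Round nut on top, 34 mm across, z 54 to 67 mm.
- arbor_flats (a point): Where to grip the arbor: on its axis 40 mm above its origin, middle of a dark block (20 to 54 mm above the origin) whose two flats face the arbor's +y and -y, 30 mm apart; 38 mm long in x. Axes as the arbor.
- stand: Grey tool-setting stand, fixed. Origin: on the spindle axis at counter height; x points from the red index mark to the measuring post, z up. Base 28 mm high, from x -80 to 120 mm, 130 mm wide in y. Post 102 mm from the axis at +x, head 22 x 30 mm, top 130 mm above the counter. The steel spindle in it is 68 mm across.
- spindle_face (a point): Nominal middle of the spindle's upright taper mouth (33 mm across, 46 mm deep), 78 mm above the counter. Axes as the stand; does not turn. The true flat top face is 75.5 to 80.5 mm up: a fixed, unmeasured setting. Arbor home: flange on the face. Two dark dogs on the face, opposite each other 18 to 26 mm from the axis, 10 mm wide, 8 mm high. Arbor resting on them is loose 1.5 mm sideways.
- spindle_stop (a point): Point on the stand's +x side at face height, 34 mm from the axis. Spindle: stiff (0.30 N m), stays as left, no sensor; the dogs' line starts 0.4 to 1.35 rad anticlockwise from above of the stand's x axis and turns clockwise to a hard stop, where the arbor driving it has its x axis along the stand's (either way, within 0.03 rad); 0.07 rad play each way. Pressing over 18 N drags it; 50 N harms it.
- rack: Blue plastic rack block, fixed, 90 x 160 x 66 mm; origin at the centre of its underside, z up. Two round holes of 37 mm in its top, at y = -37 mm and +37 mm; the arbor stands in the y = -37 mm one with its flange on the top face (66 mm above the counter), the other is empty.
- magnet: Dark steel horseshoe magnet lying flat, about 90 x 72 x 14 mm, origin at the middle of its underside. Bystander.
- pen_cup: White ceramic cup 78 mm across and 95 mm high with pens standing up to about 155 mm; origin at the centre of its underside. Bystander.
- caddy: Stainless clothespin caddy, round, 110 mm across the rim, 85 mm high, pins standing up to about 105 mm; origin at the centre of its underside. Bystander.
Not all that is in view belongs to the job. Leave any orange look-alike of the arbor alone.

How it is judged:
By the outcome, as a careful person would: the job done as asked, in the order asked, and still so for the second after the job is handed in, with the robot touching nothing.
It also fails if it takes over 64 s, if anything falls off the work surface, if the arm or the gripper's body presses on something with over 40 N, if the wrist force passes 120 N, or if a joint passes its speed limit or range.

### The arm

A 6-joint arm with a two-finger parallel gripper is mounted at the origin on the work surface. World frame = base frame: x ahead of the robot, y to its left, z up, the work surface at z = 0. Lengths are in m, angles in degrees, forces in N, time in s.
With the tool pointing down it reaches from about 0.25 to 0.8 m from the base axis. Payload 8.5 kg.
Tool frame: the origin (TCP) lies on the centre line of the jaws, within the pads' length; the fingertips stand 14 mm ahead of it and the grasp point (between the pads) lies 5 mm behind it; z points along the fingers, x is the direction in which the jaws open and shut, and the axes are right-handed (so a half turn about z gives the same grasp; the last joint's range is limited). The gripper opens to 85 mm and grips with 20 to 120 N. Pads are 22 mm wide; open, the fingers measure 114 mm over their backs; the gripper's body (76 mm by 85 mm) begins 54 mm behind the grasp point. The pads swing forward as they close: fully open they stand 13 mm farther back than shut.
Start: joints at [70.073, 13.648, -0.773, 75.585, 0, 90], TCP at [0.179, 0.494, 0.245] pointing down, gripper open.
Joint ranges: [-152.45, 152.45], [-59.26, 108.67], [-65.41, 83.53], [-104.44, 129.93], [-82.83, 76.93], [-180, 180]. Speed limits (degrees/s): [127.2, 127.2, 159.86, 180, 180, 180].

### API

Orientations are given as [roll, pitch, yaw] about the fixed x, y, z axes, in that order (R = Rz(yaw) Ry(pitch) Rx(roll)).
In Python, from rig import telemetry, camera, camera_params, ctrl, trace gives the robot as it stands.
- The arm moves only by the shell command python3 -m handwheel 'ROWS' [FORCE]. ROWS is JSON, one flat list of numbers, 7 for each row, row after row: the turn, a rotation vector about the tool's x, y, z in degrees, then the shift along the tool's x, y, z in mm, then the finger opening in mm, from 0 to 85.4. In form: [rx, ry, rz, tx, ty, tz, claw, rx, ry, rz, tx, ty, tz, claw, ...]. A call has 1 to 5 rows; each row is the pose to reach, as a shift and turn from the pose measured when the call began, along the tool's axes at that moment; what a row does not reach only later rows make up. A row lasts 1/10 s, in which the tool goes at most 50 mm and 8.59 degrees, less where a joint would pass 70% of its speed; a pose out of reach is approached as far as the arm can. A call with a gripper value outside its range is refused whole. The fingers move at their own pace and stop on an object; FORCE is the grip in N (left out, the last holds). Time passes only in rows, so rows that repeat a pose let the fingers close. It gives the time, the measured TCP pose, the force and the opening at its end, in the units of the state.
- telemetry.state(): the state, without advancing time (a new reading comes with each control period).
- camera(name): name is "side" or "top"; returns (picture, depth): 400x640x3 uint8, red, green, blue; 400x640 float32, m along the optical axis (not along the pixel's ray), 0 where there is no reading.
- camera_params(name): a dict with "K" (3x3 intrinsics, pixels), "rvec" (rotation vector, rad) and "tvec" (3), from world to camera coordinates, as OpenCV has them. Camera axes: x right, y down, z forward; pixel columns grow to the right and rows downward; lengths in m; the calibration is good to about 2 mm. A picture is of the moment at which its call begins. camera_params takes no time and is no camera call.
- ctrl.hand_in(): hands the job in, once; it reports no verdict.
Trained networks look in the newest picture that a camera, given by its name, has taken for a name from the list of things; names that differ only in an ending like _2 or _b are one class to them, and where a whole thing is asked for, a point or a joint stands for the part that bears it (a point fixed in the world has none). Each returns a list of dicts, best first, with "confidence" (0 to 1); they miss things now and then, are a little off and sometimes report something else, mostly with a low value. They report only what shows in the picture. A call takes as long as a camera call. They do not tell look-alikes from the thing itself.
- trace(camera, target): "mask" (400x640 bool, what is visible of it) and "rect" ([centre column, centre row, width, height] in pixels, round what is visible of it).
The state is a dict: "t": time; "joint_positions": joint angles; "qd": joint speeds; "joint_efforts": joint torques, N m; "tool_pos": TCP position; "ee_rot": TCP orientation; "wrist_force": force on the tool from outside, world axes, zero at the start; "torque": the same for the moment, N m; "width": finger opening in m.
Only numpy, scipy, OpenCV 4.12 (cv2) and the standard library are available. Lean on these libraries where they do the work, as an engineer would, in place of code of your own. Each camera call takes 0.05 s, during which the arm holds its last target.

## Working session

There is one attempt and no reset: what is moved stays moved. The work goes in short steps, Python scripts to look and compute and a shell command to move; the robot and the scene stay as the last step left them, time stands still between calls to the robot, and variables do not carry over. Pictures are saved under pics/ and viewed, and the job is handed in when it is done.

```bash
ls; mkdir -p pics; python3 - <<'E'
from rig import telemetry, camera, camera_params
import cv2,json
print(telemetry.state())
for n in("side","top"):
    p,d=camera(n); cv2.imwrite(f"pics/{n}0.png",p[:,:,::-1]); print(n,camera_params(n))
E
```

```text
pics
{'t': 0.0, 'joint_positions': array([ 7.00736371e+01,  1.36823397e+01, -8.18433253e-01,  7.55857695e+01,
        2.09767353e-04,  9.00001854e+01]), 'qd': array([ 0.00073161,  0.00253704,  0.01572803,  0.03651824, -0.08580163,
       -0.02458547]), 'joint_efforts': array([-6.77913267e-04, -5.38767743e+01,  3.46441126e+01,  1.81177037e-02,
       -5.14693704e-05, -8.63755020e-06]), 'tool_pos': array([0.17878261, 0.49317554, 0.24465484]), 'ee_rot': array([-1.79999791e+02,  8.65424633e-02,  7.00734517e+01]), 'wrist_force': array([-0.24585047, -0.17665966,  0.04118674]), 'torque': array([-0.00262407, -0.00470712, -0.00703107]), 'width': 0.08555980731534321}
side {'K': array([[486.17837981,   0.        , 317.26243859],
       [  0.        , 486.17837981, 194.22480823],
       [  0.        ,   0.        ,   1.        ]]), 'rvec': array([ 2.34428828, -0.59127716,  0.24887902]), 'tvec': array([-0.49413243,  0.33287435,  0.86064734])}
top {'K': array([[494.68709541,   0.        , 323.30860576],
       [  0.        , 494.68709541, 208.25153225],
       [  0.        ,   0.        ,   1.        ]]), 'rvec': array([ 2.16773489, -2.18302735,  0.10921579]), 'tvec': array([0.08800653, 0.60921759, 0.96745347])}
```

View pics/side0.png

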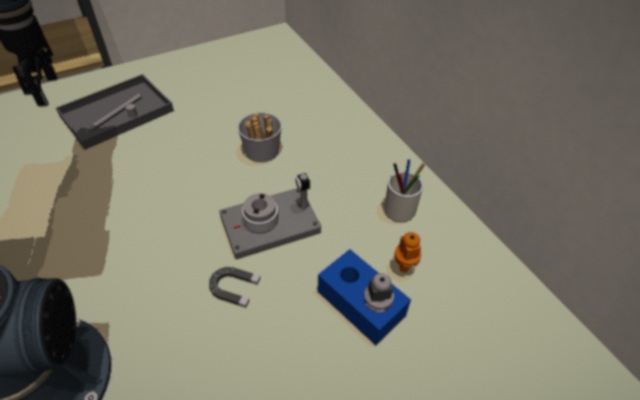

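View pics/top0.png

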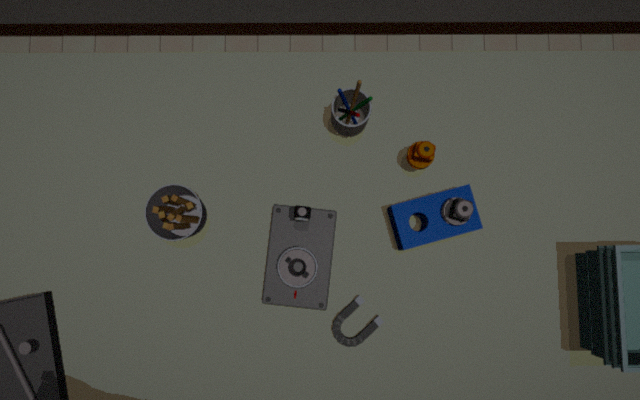

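The stand is at about side (265,218) and top (299,262). The arbor is in the rack's right hole at side (380,290) and top (459,210). The orange look-alike is at top (421,154). Next I'll take masks and depth.

```bash
cat > h.py <<'E'
import numpy as np,cv2
from rig import telemetry,camera,camera_params,trace
def par(n):
    p=camera_params(n);R=cv2.Rodrigues(p["rvec"])[0];return p["K"],R,np.array(p["tvec"]).ravel()
def cloud(n,d):
    K,R,t=par(n);v,u=np.mgrid[0:400,0:640]
    P=np.stack([(u-K[0,2])/K[0,0]*d,(v-K[1,2])/K[1,1]*d,d],-1)
    W=(P-t)@R; W[d==0]=np.nan; return W
def proj(n,X):
    K,R,t=par(n);c=np.atleast_2d(X)@R.T+t;q=c@K.T;return q[:,:2]/q[:,2:]
def onplane(n,uv,z):
    K,R,t=par(n);uv=np.atleast_2d(uv);r=np.c_[(uv-K[:2,2])/[K[0,0],K[1,1]],np.ones(len(uv))]@R
    C=-R.T@t; return C+r*((z-C[2])/r[:,2])[:,None]
E
python3 - <<'E'
from h import *
for n in("top","side"):
    p,d=camera(n);W=cloud(n,d);np.savez(f"{n}0.npz",p=p,d=d,W=W)
    for t in("arbor","stand","rack","magnet","pen_cup","caddy"):
        for i,r in enumerate(trace(n,t)[:2]):
            w=W[r["mask"]];w=w[~np.isnan(w[:,0])]
            print(n,t,round(r["confidence"],2),np.round(r["rect"],1),r["mask"].sum(),np.round(np.median(w,0),3),np.round(np.percentile(w,[2,98],axis=0),3).tolist())
            np.save(f"m_{n}_{t}_{i}.npy",r["mask"])
p=cv2.imread("pics/top0.png")
cv2.imwrite("pics/tz.png",cv2.resize(p[180:320,250:490],None,fx=3.3,fy=3.3,interpolation=cv2.INTER_CUBIC))
p=cv2.imread("pics/side0.png")
cv2.imwrite("pics/sz.png",cv2.resize(p[165:345,210:420],None,fx=3.3,fy=3.3,interpolation=cv2.INTER_CUBIC))
E
```

```text
top arbor 0.82 [421.2 155.8  31.1  35.6] 689 [ 0.705 -0.103  0.091] [[0.687, -0.131, -0.002], [0.735, -0.084, 0.114]]
top arbor 0.75 [459.6 207.2  29.3  26.7] 665 [ 0.595 -0.162  0.115] [[0.575, -0.184, 0.073], [0.619, -0.145, 0.134]]
top stand 0.8 [299.9 257.8  74.1 101. ] 6522 [0.512 0.131 0.027] [[0.418, 0.067, 0.023], [0.607, 0.198, 0.124]]
top stand 0.57 [457.8 209.8  30.9  25.8] 667 [ 0.595 -0.162  0.116] [[0.575, -0.185, 0.075], [0.619, -0.146, 0.134]]
top rack 0.7 [434.  218.1  95.7  59.1] 3189 [ 0.582 -0.119  0.064] [[0.532, -0.213, 0.004], [0.641, -0.052, 0.068]]
top rack 0.29 [178.1 211.3  60.1  55.4] 2688 [0.6   0.373 0.061] [[0.552, 0.319, 0.001], [0.648, 0.419, 0.098]]
top magnet 0.77 [357.2 321.6  50.   51.6] 894 [0.373 0.027 0.013] [[0.337, -0.026, 0.001], [0.429, 0.064, 0.016]]
top pen_cup 0.68 [352.1 111.1  44.1  57.6] 1605 [0.8   0.028 0.073] [[0.761, -0.005, 0.003], [0.834, 0.064, 0.146]]
top caddy 0.62 [175.8 211.5  65.7  57.8] 2757 [0.6   0.374 0.062] [[0.551, 0.319, 0.001], [0.649, 0.42, 0.098]]
side arbor 0.83 [378.6 292.8  32.4  37. ] 961 [ 0.588 -0.184  0.1 
[... 269 characters left out ...]
9, 0.123]]
side rack 0.61 [365.6 296.9  91.6  95.1] 3963 [ 0.566 -0.138  0.065] [[0.526, -0.224, 0.006], [0.64, -0.064, 0.069]]
side rack 0.59 [259.2 137.9  42.6  49.1] 1790 [0.59  0.348 0.068] [[0.548, 0.314, 0.003], [0.647, 0.417, 0.098]]
side magnet 0.56 [235.4 287.5  51.5  39.4] 944 [0.372 0.019 0.014] [[0.335, -0.033, 0.001], [0.428, 0.06, 0.017]]
side magnet 0.41 [377.5 292.8  28.3  35.1] 872 [ 0.587 -0.184  0.104] [[0.57, -0.2, 0.069], [0.609, -0.153, 0.135]]
side pen_cup 0.76 [405.8 189.   40.3  61.4] 1725 [0.788 0.016 0.072] [[0.759, -0.012, 0.001], [0.834, 0.063, 0.146]]
side caddy 0.7 [259.6 137.4  39.6  47.5] 1714 [0.59  0.347 0.068] [[0.548, 0.314, 0.006], [0.647, 0.415, 0.098]]
```

View pics/tz.png

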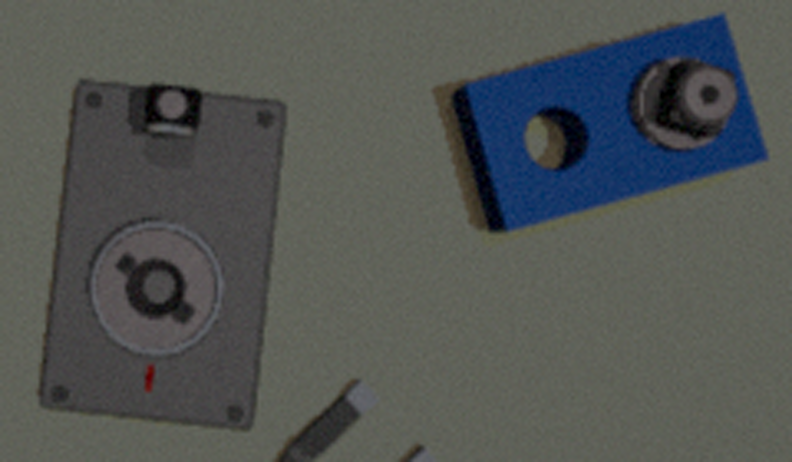

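View pics/sz.png

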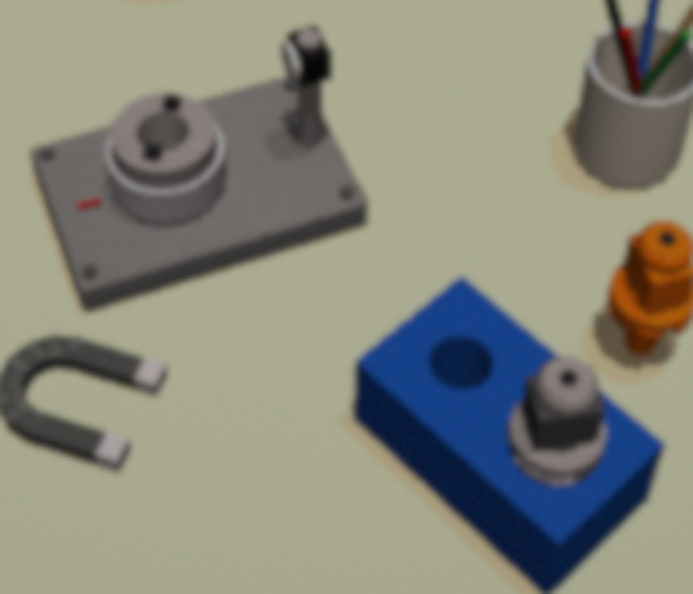

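```bash
cat > fit.py <<'E'
from h import *
from scipy.optimize import least_squares
def fitc(xy,r=None):
    c0=xy.mean(0)
    f=lambda q:np.hypot(*(xy-q[:2]).T)-(q[2] if r is None else r)
    s=least_squares(f,[*c0,.03],loss="soft_l1",f_scale=.001);return s.x
E
python3 - <<'E'
from fit import *
for n in("top","side"):
    z=np.load(f"{n}0.npz");W=z["W"].reshape(-1,3);p=z["p"].reshape(-1,3)
    print("==",n, "table z",np.nanmedian(W[(abs(W[:,0]-.45)<.03)&(abs(W[:,1]+.1)<.03),2]))
    sel=(np.hypot(W[:,0]-.485,W[:,1]-.135)<.05)&(W[:,2]>.06)&(W[:,2]<.1)
    w=W[sel]; zz=w[:,2]; top=w[zz>np.median(zz)-.004]
    print("face z",np.median(top[:,2]),top[:,2].std(),len(top), "minmax",top[:,:2].min(0),top[:,:2].max(0),"mid",(top[:,:2].min(0)+top[:,:2].max(0))/2)
    # outline by convex hull circle
    h=cv2.convexHull(top[:,:2].astype(np.float32))[:,0]; print("hull circ",fitc(h), cv2.minEnclosingCircle(top[:,:2].astype(np.float32)))
    # base slab
    b=W[(abs(W[:,2]-.028)<.004)&(abs(W[:,0]-.51)<.13)&(abs(W[:,1]-.13)<.1)]
    print("base rect",cv2.minAreaRect(b[:,:2].astype(np.float32)))
    r=W[(abs(W[:,2]-.066)<.003)&(p[:,2].astype(int)>p[:,0].astype(int)+40)&(abs(W[:,0]-.58)<.1)&(abs(W[:,1]+.12)<.12)]
    print("rack rect",len(r),cv2.minAreaRect(r[:,:2].astype(np.float32)))
    A=W[(np.hypot(W[:,0]-.595,W[:,1]+.165)<.045)&(W[:,2]>.07)]
    nut=A[A[:,2]>.1285];print("nut",len(nut),fitc(cv2.convexHull(nut[:,:2].astype(np.float32))[:,0]),np.median(nut[:,2]))
    blk=A[(A[:,2]>.09)&(A[:,2]<.117)];print("blk",len(blk))
    np.save(f"blk_{n}.npy",blk);np.save(f"nut_{n}.npy",nut)
    fl=A[abs(A[:,2]-.083)<.004];print("flange",len(fl),fitc(cv2.convexHull(fl[:,:2].astype(np.float32))[:,0],.027))
    # plot of arbor cloud from above
    im=np.full((560,560,3),255,np.uint8)
    for x,y,zc in A:
        c=(0,0,255) if zc>.1205 else (0,160,0) if zc>.09 else (255,0,0)
        cv2.circle(im,(int(280-(y+.165)*6000),int(280-(x-.595)*6000)),2,c,-1)
    cv2.imwrite(f"pics/ac_{n}.png",im)
a=cv2.imread("pics/ac_top.png");b=cv2.imread("pics/ac_side.png");cv2.imwrite("pics/ac.png",cv2.resize(np.hstack([a,b]),(800,400)))
E
```

```text
== top table z -0.0014805728763157568
face z 0.07892896828441012 0.002406908176890215 777 minmax [0.46000031 0.10235544] [0.52594924 0.16859542] mid [0.49297477 0.13547543]
hull circ [0.49354398 0.13472646 0.03351558] ((0.4935090243816376, 0.13468125462532043), 0.03397699445486069)
base rect ((0.5133994817733765, 0.13245564699172974), (0.12936170399188995, 0.1992473006248474), 83.43842315673828)
rack rect 2227 ((0.5890945196151733, -0.1354413777589798), (0.08871106058359146, 0.15996524691581726), 14.850260734558105)
nut 229 [ 0.59829841 -0.1708378   0.01566495] 0.13151704505933956
blk 114
flange 195 [ 0.59807651 -0.17149498  0.03      ]
== side table z 7.501709969035981e-05
face z 0.07979990957984305 0.002754211544011483 543 minmax [0.4575708  0.09614309] [0.52585234 0.1672595 ] mid [0.49171157 0.1317013 ]
hull circ [0.49177328 0.1318681  0.03453907] ((0.4911196827888489, 0.13166318833827972), 0.03694453835487366)
base rect ((0.511612594127655, 0.12882354855537415), (0.13247695565223694, 0.2000749558210373), 83.18091583251953)
rack rect 2332 ((0.5863662362098694, -0.13833817839622498), (0.09167837351560593, 0.16089828312397003), 14.708343505859375)
nut 232 [ 0.5955388  -0.17486451  0.01603815] 0.13251458106747527
blk 198
flange 236 [ 0.59630332 -0.17426115  0.03      ]
```

View pics/ac.png

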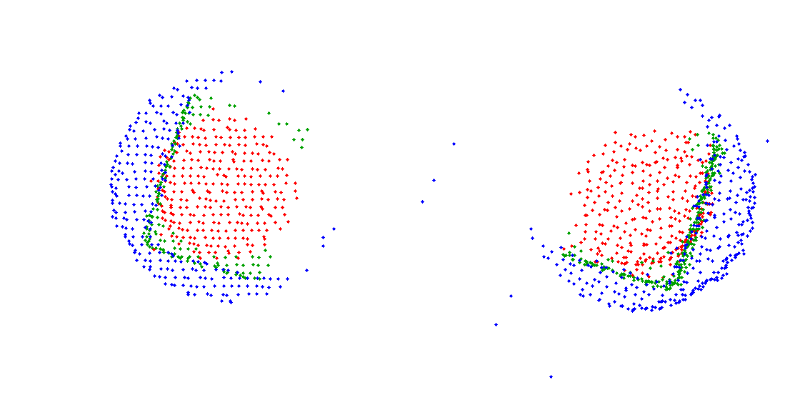

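```bash
python3 - <<'E'
from fit import *
from scipy.optimize import least_squares
for n,c0 in(("top",(.5983,-.1708)),("side",(.5955,-.1749))):
    b=np.load(f"blk_{n}.npy")[:,:2]
    def f(q):
        c,s=np.cos(q[2]),np.sin(q[2]);d=b-q[:2];x=abs(d@[c,s])-.019;y=abs(d@[-s,c])-.015
        return np.where((x>0)&(y>0),np.hypot(x,y),np.maximum(x,y))
    s=least_squares(f,[*c0,np.radians(-17)],loss="soft_l1",f_scale=.001);print(n,s.x[:2],np.degrees(s.x[2]),s.cost)
    s=least_squares(f,[*c0,np.radians(73)],loss="soft_l1",f_scale=.001);print(" alt",s.x[:2],np.degrees(s.x[2]),s.cost)
im=[]
for n,c in(("top",(.4935,.1347)),("side",(.4918,.1318))):
    z=np.load(f"{n}0.npz");g=z["p"].mean(2).astype(np.float32)
    # rectified view of face z=.079, 8 px/mm? 100mm -> 400px
    v,u=np.mgrid[0:400,0:400];X=np.stack([c[0]-(v-200)/4000,c[1]-(u-200)/4000,np.full(v.shape,.083)],-1).reshape(-1,3)
    q=proj(n,X).reshape(400,400,2).astype(np.float32)
    r=cv2.remap(z["p"],q[...,0],q[...,1],cv2.INTER_CUBIC);im.append(r[:,:,::-1])
cv2.imwrite("pics/face.png",np.hstack(im)*1)
E
```

```text
top [ 0.5981802  -0.17170527] -17.81662649526736 2.3650554336922257e-05
 alt [ 0.59395374 -0.17448596] 71.79372417109222 8.66719341879914e-05
side [ 0.5965548  -0.17361204] -16.917661905033764 3.8643632909488316e-05
 alt [ 0.59421005 -0.16883744] 74.8361455903185 9.394612473292306e-05
```

View pics/face.png

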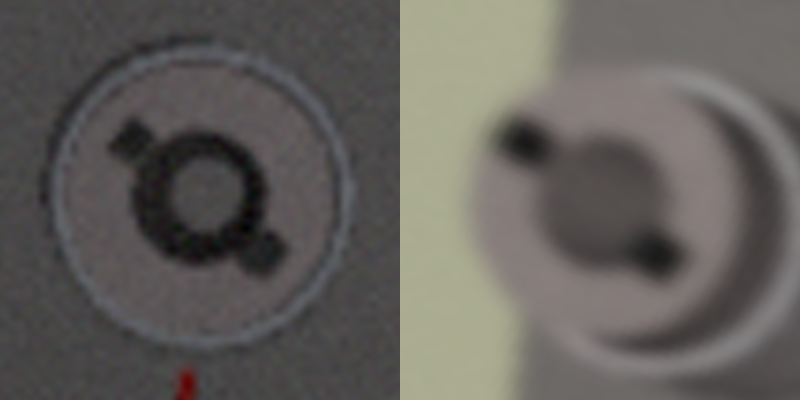

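The two cameras agree on these values:
- **Arbor yaw:** about -17.4°
- **Dogs' line:** about +50° (crop pixels (131,139) to (264,251) in the top view, and the same in the side view)
- **Stand x axis:** about -6.7°

The two cameras' absolute positions differ by about 3 mm, so I'll use the mean. Next I'll write a helper that turns a world target into tool-frame deltas.

```bash
cat > go.py <<'E'
import sys,numpy as np
from scipy.spatial.transform import Rotation as Ro
from rig import telemetry
def delta(x,y,z,yaw):
    s=telemetry.state();R=Ro.from_euler("xyz",s["ee_rot"],degrees=True)
    T=Ro.from_euler("xyz",[180,0,yaw],degrees=True)
    t=R.inv().apply(np.array([x,y,z])-s["tool_pos"])*1000
    r=(R.inv()*T).as_rotvec(degrees=True)
    return r,t
if __name__=="__main__":
    s=telemetry.state()
    print("t %.2f pos %s rot %s F %s M %s w %.4f j %s"%(s["t"],s["tool_pos"].round(4),s["ee_rot"].round(2),s["wrist_force"].round(2),s["torque"].round(3),s["width"],s["joint_positions"].round(1)))
    if len(sys.argv)>1:
        r,t=delta(*map(float,sys.argv[1:5]));print("turn",r.round(2),"shift",t.round(2))
E
python3 go.py .5973 -.1727 .20 72.6
```

```text
t 0.80 pos [0.1789 0.4935 0.2453] rot [-1.800e+02  1.000e-02  7.007e+01] F [ 0.2  -0.15 -0.37] M [ 0.016 -0.005 -0.02 ] w 0.0854 j [70.1 13.6 -0.8 75.6  0.  90. ]
turn [-0.    0.01 -2.53] shift [-483.74  620.41   45.31]
```

```bash
python3 -m handwheel '[0,0,0,-30,38,0,85, 0,0,0,-60,77,0,85, 0,0,0,-90,116,0,85, 0,0,0,-120,155,0,85, 0,0,0,-150,193,0,85]'; python3 go.py .5973 -.1727 .20 72.6
```

```text
t: 1.3
tool_pos: [0.3099, 0.2851, 0.2455]
ee_rot: [180.0, -0.0, 70.1]
wrist_force: [0.6, 1.2, 0.3]
width: 0.0851
t 1.30 pos [0.3099 0.2851 0.2455] rot [ 1.7998e+02 -3.0000e-02  7.0100e+01] F [0.65 1.21 0.34] M [ 0.028 -0.03  -0.046] w 0.0851 j [ 42.6   3.4 -13.2  73.3  -0.   62.5]
turn [ 0.02 -0.03 -2.5 ] shift [-332.65  426.07   45.46]
```

```bash
python3 -m handwheel '[0,0,0,-30,38,0,85, 0,0,0,-60,77,0,85, 0,0,0,-90,116,0,85, 0,0,0,-120,155,0,85, 0,0,0,-150,193,0,85]'; python3 -m handwheel '[0,0,0,-30,38,0,85, 0,0,0,-60,77,0,85, 0,0,0,-90,116,0,85, 0,0,0,-120,155,0,85, 0,0,-2,-150,193,20,80]'; python3 go.py .5973 -.1727 .20 72.6
```

```text
t: 1.8
tool_pos: [0.4411, 0.0764, 0.2458]
ee_rot: [179.9, -0.1, 70.1]
wrist_force: [1.0, 1.6, -0.4]
width: 0.0848
t: 2.3
tool_pos: [0.5726, -0.131, 0.2286]
ee_rot: [179.7, -0.1, 72.1]
wrist_force: [1.2, 1.5, 0.2]
width: 0.0802
t 2.30 pos [ 0.5726 -0.131   0.2286] rot [ 1.7967e+02 -9.0000e-02  7.2080e+01] F [1.16 1.5  0.19] M [ 0.091 -0.022  0.04 ] w 0.0802 j [-12.9  19.9   5.6  75.4   0.1   5. ]
turn [ 0.33 -0.08 -0.52] shift [-32.12  36.22  28.8 ]
```

```bash
python3 -m handwheel '[0.3,0,-0.5,-16,18,14,70, 0.3,0,-0.5,-32,36,28,60, 0.3,0,-0.5,-32,36,28,60,0.3,0,-0.5,-32,36,28,60]'; python3 go.py .5973 -.1727 .20 72.6; python3 - <<'E'
from h import *
for n in("top","side"):
    p,d=camera(n);np.savez(f"{n}1.npz",p=p,d=d,W=cloud(n,d))
    c=proj(n,[.597,-.173,.13])[0].astype(int);print(c)
    q=p[max(0,c[1]-80):c[1]+80,max(0,c[0]-80):c[0]+80,::-1];cv2.imwrite(f"pics/{n}1.png",cv2.resize(q,(400,400),interpolation=cv2.INTER_CUBIC))
cv2.imwrite("pics/both1.png",np.hstack([cv2.imread("pics/top1.png"),cv2.imread("pics/side1.png")]))
E
```

```text
t: 2.7
tool_pos: [0.5968, -0.1728, 0.2002]
ee_rot: [-179.9, -0.1, 72.5]
wrist_force: [0.3, 0.5, -0.4]
width: 0.0598
t 2.70 pos [ 0.5968 -0.1728  0.2002] rot [-1.7995e+02 -9.0000e-02  7.2520e+01] F [ 0.29  0.53 -0.36] M [ 0.015  0.001 -0.011] w 0.0598 j [-16.2  24.1   8.1  74.    0.1   1.3]
turn [-0.05 -0.09 -0.08] shift [0.21 0.47 0.2 ]
[465 209]
[381 280]
```

View pics/both1.png

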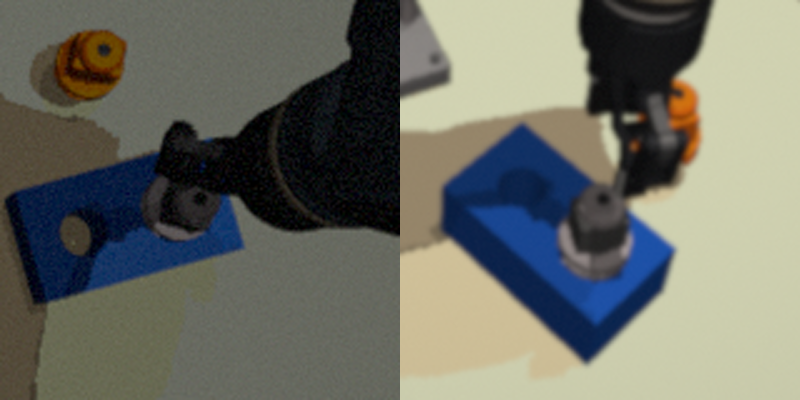

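The arbor at crop (195,205) in the top half lies under the open jaws, and the orange part is clear of them. Descending.

```bash
python3 -m handwheel '[0,-0.1,0,0,0,25,60, 0,-0.1,0,0,0.5,50,60, 0,-0.1,0,0,0.5,70,60, 0,-0.1,0,0,0.5,85,60]'; python3 -m handwheel '[0,0,0,0,0,6,60,0,0,0,0,0,12,60,0,0,0,0,0,13,60]'; python3 go.py .5973 -.1727 .101 72.6
```

```text
t: 3.2
tool_pos: [0.5971, -0.1708, 0.1162]
ee_rot: [179.9, 0.0, 72.7]
wrist_force: [1.0, -0.3, 0.7]
width: 0.0597
t: 3.5
tool_pos: [0.5973, -0.1703, 0.1036]
ee_rot: [179.9, -0.0, 72.7]
wrist_force: [0.4, 0.0, 0.6]
width: 0.06
t 3.50 pos [ 0.5973 -0.1703  0.1036] rot [179.9   -0.    72.71] F [0.35 0.   0.59] M [-0.047 -0.     0.005] w 0.0600 j [-15.9  27.2  -1.7  61.1  -0.    1.4]
turn [ 0.1  -0.    0.11] shift [-2.23  0.74  2.63]
```

```bash
python3 -m handwheel '[0,0,0,-2.2,0.7,2,50,0,0,0,-2.2,0.7,2,40,0,0,0,-2.2,0.7,2,34]' 20; python3 go.py .5973 -.1727 .101 72.6; python3 -m handwheel '[0,0,0,0,0,0,28,0,0,0,0,0,0,24,0,0,0,0,0,0,24,0,0,0,0,0,0,24]' 20;python3 go.py .5973 -.1727 .101 72.6
```

```text
t: 3.8
tool_pos: [0.5976, -0.1727, 0.1022]
ee_rot: [179.9, -0.0, 72.7]
wrist_force: [1.1, 2.1, 0.9]
width: 0.0339
t 3.80 pos [ 0.5976 -0.1727  0.1022] rot [ 1.7986e+02 -3.0000e-02  7.2710e+01] F [1.14 2.05 0.91] M [ 0.448 -0.062 -0.031] w 0.0339 j [-16.1  27.3  -1.7  60.9   0.    1.2]
turn [ 0.14 -0.03  0.11] shift [-0.13 -0.28  1.16]
t: 4.2
tool_pos: [0.5977, -0.1726, 0.1023]
ee_rot: [179.8, -0.0, 72.7]
wrist_force: [-0.1, 1.2, 1.4]
width: 0.0324
t 4.20 pos [ 0.5977 -0.1726  0.1023] rot [ 1.7985e+02 -4.0000e-02  7.2710e+01] F [-0.09  1.19  1.39] M [ 0.253 -0.039 -0.038] w 0.0324 j [-16.1  27.3  -1.7  60.9   0.    1.2]
turn [ 0.15 -0.04  0.11] shift [-0.18 -0.34  1.26]
```

```bash
python3 -m handwheel '[0,0,0,0,0,0,20,0,0,0,0,0,0,20,0,0,0,0,0,0,20,0,0,0,0,0,0,20]' 50;python3 go.py .5973 -.1727 .101 72.6
```

```text
t: 4.6
tool_pos: [0.5977, -0.1726, 0.1024]
ee_rot: [179.8, -0.0, 72.7]
wrist_force: [-0.2, 1.3, 2.6]
width: 0.0314
t 4.60 pos [ 0.5977 -0.1726  0.1024] rot [ 1.7984e+02 -4.0000e-02  7.2710e+01] F [-0.18  1.27  2.62] M [ 0.276  0.066 -0.017] w 0.0314 j [-16.1  27.3  -1.7  60.9   0.    1.2]
turn [ 0.16 -0.04  0.11] shift [-0.22 -0.36  1.37]
```

```bash
python3 -m handwheel '[0,0,0,0,0,0,15,0,0,0,0,0,0,15,0,0,0,0,0,-4,15,0,0,0,0,0,-8,15]' 80;python3 go.py; python3 -m handwheel '[0,0,0,0,0,-15,15,0,0,0,0,0,-35,15,0,0,0,0,0,-60,15,0,0,0,0,0,-80,15,0,0,0,0,0,-80,15]';python3 go.py
```

```text
t: 5.0
tool_pos: [0.5972, -0.1727, 0.1099]
ee_rot: [179.9, -0.0, 72.7]
wrist_force: [-0.5, 0.7, -3.4]
width: 0.031
t 5.00 pos [ 0.5972 -0.1727  0.1099] rot [ 1.7992e+02 -2.0000e-02  7.2700e+01] F [-0.48  0.72 -3.41] M [-0.023  0.035  0.035] w 0.0310 j [-16.1  26.9  -1.   61.9   0.    1.2]
t: 5.5
tool_pos: [0.5984, -0.1732, 0.1926]
ee_rot: [179.7, -0.0, 72.7]
wrist_force: [0.9, -0.4, -4.1]
width: 0.0313
t 5.50 pos [ 0.5984 -0.1732  0.1926] rot [ 1.7966e+02 -1.0000e-02  7.2700e+01] F [ 0.86 -0.44 -4.15] M [-0.043 -0.081  0.015] w 0.0313 j [-16.1  24.2   7.   72.5   0.    1.2]
```

```bash
python3 - <<'E'
from h import *
from rig import telemetry
s=telemetry.state();print(s["tool_pos"],s["ee_rot"],s["wrist_force"],s["torque"])
L=[]
for n in("top","side"):
    p,d=camera(n);np.savez(f"{n}2.npz",p=p,d=d,W=cloud(n,d))
    c=proj(n,[.597,-.173,.16])[0].astype(int);print(c)
    q=p[max(0,c[1]-60):c[1]+60,max(0,c[0]-60):c[0]+60,::-1];L.append(cv2.resize(q,(400,400),interpolation=cv2.INTER_CUBIC))
cv2.imwrite("pics/both2.png",np.hstack(L))
E
```

```text
[ 0.59835943 -0.17317018  0.19264607] [ 1.79662138e+02 -8.91454779e-03  7.26971362e+01] [ 0.86113139 -0.43682791 -4.14712539] [-0.04285452 -0.08138197  0.01477918]
[470 207]
[383 270]
```

View pics/both2.png

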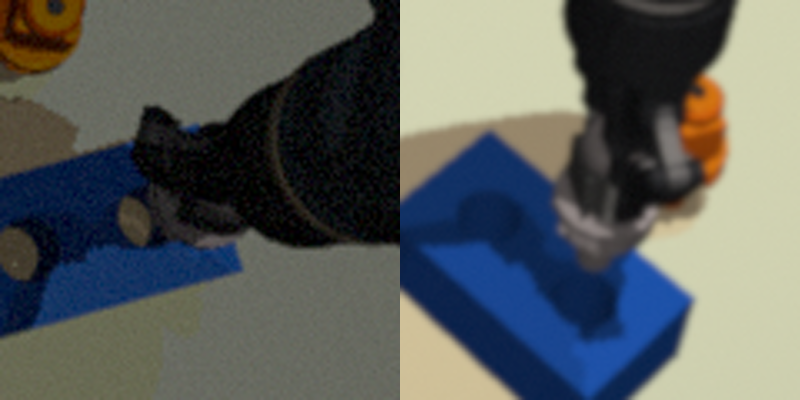

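The arbor is held: wrist Fz is -4 N, and the hole at crop (135,220) in the top half is now empty. Carrying it to the spindle.

```bash
python3 go.py .4929 .1333 .215 152; python3 -m handwheel '[0,0,-8,20,-10,-20,15,0,0,-16,50,-25,-25,15,0,0,-24,85,-50,-25,15,0,0,-32,120,-70,-25,15,0,0,-40,160,-95,-25,15]'; python3 go.py .4929 .1333 .215 152
```

```text
t 5.60 pos [ 0.597  -0.1727  0.1895] rot [ 1.7992e+02 -1.0000e-02  7.2700e+01] F [-0.13  0.04 -4.56] M [0.038 0.01  0.029] w 0.0310 j [-16.1  24.3   6.7  72.4   0.    1.2]
turn [ 7.00e-02  5.00e-02 -7.93e+01] shift [ 261.22 -190.38  -25.76]
t: 6.1
tool_pos: [0.5528, 0.0092, 0.2125]
ee_rot: [-179.9, 0.0, 113.0]
wrist_force: [2.1, 0.4, -4.2]
width: 0.031
t 6.10 pos [0.5528 0.0092 0.2125] rot [-1.7994e+02  1.0000e-02  1.1296e+02] F [ 2.13  0.4  -4.25] M [ 0.083 -0.092  0.03 ] w 0.0310 j [  1.   17.1  -0.8  72.2  -0.  -22. ]
turn [-6.000e-02 -1.000e-02 -3.904e+01] shift [137.67  -6.7   -2.47]
```

```bash
python3 -m handwheel '[0,0,-8,35,-2,-2,15,0,0,-16,70,-4,-2,15,0,0,-24,105,-6,-2,15,0,0,-32,130,-7,-2,15,0,0,-39,138,-7,-2,15]';  python3 -m handwheel '[0,0,0,0,0,0,15,0,0,0,0,0,0,15]'; python3 go.py .4929 .1333 .215 152
python3 - <<'E'
from fit import *
from rig import telemetry
s=telemetry.state();tp=s["tool_pos"];L=[]
for n in("top","side"):
    p,d=camera(n);W=cloud(n,d);np.savez(f"{n}3.npz",p=p,d=d,W=W)
    c=proj(n,tp-[0,0,.04])[0].astype(int);print(c)
    q=p[max(0,c[1]-60):c[1]+60,max(0,c[0]-60):c[0]+60,::-1];L.append(cv2.resize(q,(400,400),interpolation=cv2.INTER_CUBIC))
    A=W.reshape(-1,3)-tp;A=A[(np.hypot(A[:,0],A[:,1])<.035)]
    for lo,hi in((-.036,-.022),(-.06,-.045),(-.075,-.06),(-.085,-.07)):
        f=A[(A[:,2]>lo)&(A[:,2]<hi)]
        if len(f)>20:print(n,lo,hi,len(f),fitc(f[:,:2]),f[:,2].min())
cv2.imwrite("pics/both3.png",np.hstack(L))
E
```

```text
t: 6.6
tool_pos: [0.4905, 0.1352, 0.213]
ee_rot: [-179.9, -0.2, 152.4]
wrist_force: [-0.2, 0.0, -3.6]
width: 0.0308
t: 6.8
tool_pos: [0.4898, 0.1351, 0.2117]
ee_rot: [-179.8, -0.3, 152.3]
wrist_force: [-0.0, -0.0, -4.6]
width: 0.0309
t 6.80 pos [0.4898 0.1351 0.2117] rot [-179.77   -0.26  152.26] F [-0.01 -0.   -4.56] M [-0.04   0.017 -0.03 ] w 0.0309 j [ 15.4  13.   -6.6  70.7   0.  -46.8]
turn [-0.23 -0.26  0.27] shift [-3.61 -0.15 -3.29]
[294 270]
[254 174]
side -0.036 -0.022 114 [ 0.00020199 -0.00316702  0.02688367] -0.03581306203707482
side -0.06 -0.045 43 [-16.66778688 -53.7142605   56.22565931] -0.0599363443814431
side -0.075 -0.06 44 [-0.0002491  -0.0035071   0.01087219] -0.07462065156161934
side -0.085 -0.07 30 [-0.00026239 -0.00379833  0.00987649] -0.08168045787362538
```

View pics/both3.png

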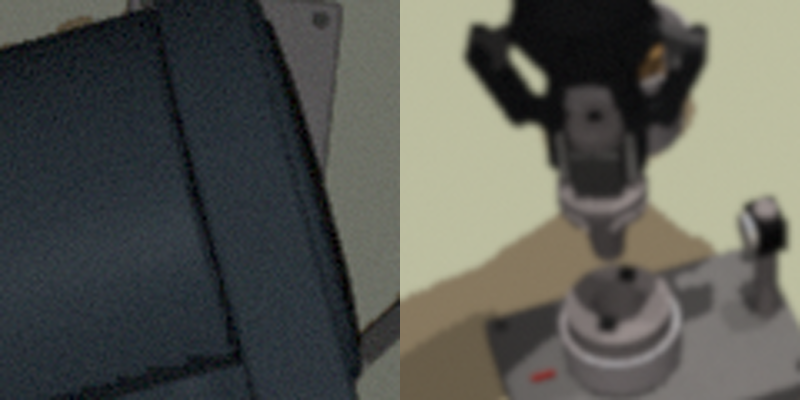

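```bash
python3 - <<'E'
from fit import *
for n,k in(("side",0),("side",3),("top",0)):
    W=np.load(f"{n}{k}.npz")["W"].reshape(-1,3)
    S=W[(np.hypot(W[:,0]-.492,W[:,1]-.133)<.05)]
    for lo,hi in((.035,.05),(.05,.062),(.035,.065),(.062,.072)):
        f=S[(S[:,2]>lo)&(S[:,2]<hi)&(np.hypot(S[:,0]-.492,S[:,1]-.133)>.028)]
        if len(f)>30: print(n,k,lo,hi,len(f),fitc(f[:,:2]).round(4),fitc(f[:,:2],.034)[:2].round(4))
    t=S[(S[:,2]>.074)&(S[:,2]<.083)]; print(" face z hist",np.percentile(t[:,2],[10,30,50,70,90]).round(4))
    # radius profile / step
    h=cv2.convexHull(t[:,:2].astype(np.float32))[:,0];print(" hull",fitc(h).round(4))
    b=W[(abs(W[:,2]-.028)<.004)&(abs(W[:,0]-.51)<.13)&(abs(W[:,1]-.13)<.1)]
    r=cv2.minAreaRect(b[:,:2].astype(np.float32));print(" base",np.round(r[0],4),np.round(r[1],4),r[2], "axis",np.array(r[0])-.02*np.array([np.cos(np.radians(-6.7)),np.sin(np.radians(-6.7))]))
E
```

```text
side 0 0.035 0.05 153 [0.492  0.1328 0.0389] [0.4902 0.1275]
side 0 0.05 0.062 135 [0.4918 0.1315 0.0378] [0.49   0.1274]
side 0 0.035 0.065 382 [0.4918 0.1321 0.038 ] [0.49   0.1278]
side 0 0.062 0.072 190 [0.4923 0.1344 0.0368] [0.4914 0.1312]
 face z hist [0.0769 0.0786 0.0796 0.0805 0.0817]
 hull [0.4918 0.1319 0.0345]
 base [0.5116 0.1288] [0.1325 0.2001] 83.18091583251953 axis [0.49174918 0.13115696]
side 3 0.035 0.05 150 [0.4921 0.1324 0.0387] [0.4905 0.1272]
side 3 0.05 0.062 140 [0.4916 0.1312 0.0374] [0.4902 0.1275]
side 3 0.035 0.065 398 [0.492  0.1319 0.0379] [0.4904 0.1278]
side 3 0.062 0.072 191 [0.4927 0.1344 0.0369] [0.4916 0.1312]
 face z hist [0.0768 0.0788 0.0797 0.0807 0.0817]
 hull [0.4916 0.1313 0.0344]
 base [0.5115 0.1288] [0.1319 0.2001] 83.62843322753906 axis [0.49167998 0.13112916]
top 0 0.05 0.062 107 [0.4935 0.135  0.0367] [0.4937 0.1356]
top 0 0.035 0.065 235 [0.4936 0.1349 0.0368] [0.494  0.1344]
top 0 0.062 0.072 140 [0.4936 0.1349 0.0369] [0.4937 0.1336]
 face z hist [0.0766 0.078  0.0787 0.0796 0.0809]
 hull [0.4935 0.1347 0.0335]
 base [0.5134 0.1325] [0.1294 0.1992] 83.43842315673828 axis [0.49353607 0.13478906]
```

The side view shows the held arbor at crop (600,210) upright above the spindle mouth. It sits about 2 mm off the TCP along tool -y. Solving the biases together gives a spindle axis at about (0.491, 0.1337), so at this yaw the TCP should go to about (0.492, 0.1354).

```bash
cat >> go.py <<'E'
S=np.array([.491,.1337]);o=-.002
def at(yaw,z):  # delta with arbor axis on spindle
    a=np.radians(yaw);p=S-o*np.array([np.sin(a),-np.cos(a)]);return delta(p[0],p[1],z,yaw)
E
cat > at.py <<'E'
import sys;from go import *
s=telemetry.state()
print("t %.2f pos %s rot %s F %s M %s w %.4f j6 %.1f"%(s["t"],s["tool_pos"].round(4),s["ee_rot"].round(2),s["wrist_force"].round(2),s["torque"].round(3),s["width"],s["joint_positions"][5]))
r,t=at(float(sys.argv[1]),float(sys.argv[2]));print("turn",r.round(2),"shift",t.round(2))
E
python3 at.py 152 .17
```

```text
t 6.90 pos [0.4905 0.1346 0.2123] rot [-179.81   -0.2   152.22] F [ 0.45 -0.43 -4.36] M [ 0.025  0.012 -0.023] w 0.0313 j6 -46.9
turn [-0.19 -0.2   0.22] shift [-1.07  1.57 42.28]
```

```bash
python3 -m handwheel '[-0.2,-0.2,0.2,-1,1.5,15,15,-0.2,-0.2,0.2,-1,1.5,30,15,-0.2,-0.2,0.2,-1,1.5,42,15,-0.2,-0.2,0.2,-1,1.5,42,15]'; python3 at.py 152 .15
```

```text
t: 7.3
tool_pos: [0.491, 0.1346, 0.1686]
ee_rot: [-179.9, -0.1, 151.9]
wrist_force: [-0.3, -0.6, -3.7]
width: 0.0305
t 7.30 pos [0.491  0.1346 0.1686] rot [-1.7989e+02 -1.3000e-01  1.5191e+02] F [-0.3  -0.6  -3.67] M [-0.076  0.075 -0.008] w 0.0305 j6 -46.6
turn [-0.11 -0.13 -0.09] shift [-0.45  1.23 18.57]
```

```bash
python3 - <<'E'
from h import *
p,d=camera("side");np.savez("side4.npz",p=p,d=d,W=cloud("side",d))
cv2.imwrite("pics/s4.png",cv2.resize(p[130:260,200:340,::-1],None,fx=4.5,fy=4.5,interpolation=cv2.INTER_CUBIC))
E
```

```text
(no output)
```

View pics/s4.png

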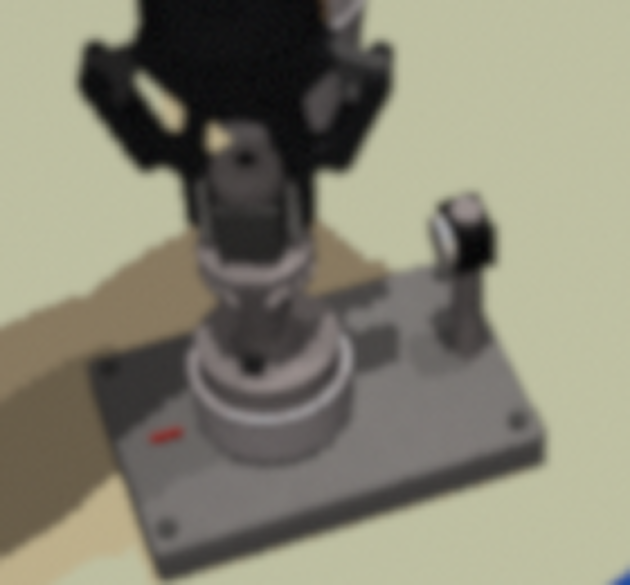

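The shank is over the mouth. The near slot at about (270,295) is slightly anticlockwise of the near dog at (250,362), as intended. Lowering.

```bash
python3 -m handwheel '[-0.1,-0.1,-0.1,-0.5,1.2,10,15,-0.1,-0.1,-0.1,-0.5,1.2,22,15,-0.1,-0.1,-0.1,-0.5,1.2,32,15,-0.1,-0.1,-0.1,-0.5,1.2,33,15,-0.1,-0.1,-0.1,-0.5,1.2,33,15]'; python3 at.py 152 .125
```

```text
t: 7.85
tool_pos: [0.4922, 0.1356, 0.1362]
ee_rot: [180.0, -0.0, 152.0]
wrist_force: [-0.5, 0.8, -3.2]
width: 0.0308
t 7.85 pos [0.4922 0.1356 0.1362] rot [ 1.8000e+02 -1.0000e-02  1.5204e+02] F [-0.45  0.77 -3.24] M [-0.054 -0.039 -0.006] w 0.0308 j6 -46.6
turn [ 0.   -0.01  0.04] shift [ 0.11 -0.25 11.17]
```

```bash
python3 -m handwheel '[0,0,0,0,0,3,15,0,0,0,0,0,6,15,0,0,0,0,-0.2,8,15,0,0,0,0,-0.2,8,15]'; python3 at.py 152 .125;  python3 -m handwheel '[0,0,0,0,0,1,15,0,0,0,0,0,2,15,0,0,0,0,0,2,15]'; python3 at.py 152 .125
```

```text
t: 8.25
tool_pos: [0.4919, 0.1354, 0.1279]
ee_rot: [-180.0, -0.0, 152.0]
wrist_force: [0.1, 0.2, -3.8]
width: 0.0307
t 8.25 pos [0.4919 0.1354 0.1279] rot [-1.7999e+02 -3.0000e-02  1.5204e+02] F [ 0.09  0.22 -3.82] M [ 0.017 -0.029  0.008] w 0.0307 j6 -46.7
turn [-0.01 -0.03  0.04] shift [-0.02  0.07  2.92]
t: 8.55
tool_pos: [0.4919, 0.1354, 0.1259]
ee_rot: [-180.0, -0.0, 152.0]
wrist_force: [0.6, 0.5, -4.2]
width: 0.0309
t 8.55 pos [0.4919 0.1354 0.1259] rot [-1.7998e+02 -3.0000e-02  1.5204e+02] F [ 0.6   0.49 -4.23] M [ 0.021 -0.028  0.017] w 0.0309 j6 -46.7
turn [-0.02 -0.03  0.04] shift [-0.04  0.1   0.87]
```

```bash
for i in 1 2 3; do python3 -m handwheel '[0,0,0,0,0,0.7,15,0,0,0,0,0,0.7,15,0,0,0,0,0,0.7,15]'>/dev/null; python3 at.py 152 .123|head -1; done
```

```text
t 8.85 pos [0.4919 0.1354 0.1252] rot [-1.7998e+02 -3.0000e-02  1.5204e+02] F [ 0.34  0.23 -4.83] M [ 0.004 -0.016 -0.013] w 0.0310 j6 -46.7
t 9.15 pos [0.4919 0.1354 0.1245] rot [-1.7999e+02 -3.0000e-02  1.5204e+02] F [ 0.04 -0.05 -3.71] M [ 0.006 -0.001 -0.006] w 0.0308 j6 -46.7
t 9.45 pos [0.492  0.1355 0.1242] rot [179.99  -0.   152.04] F [-1.12 -0.8   4.63] M [-0.114  0.365 -0.055] w 0.0311 j6 -46.7
```

Contact is at TCP z 0.1243, pressing about 9 N. That matches resting on the dogs, which puts the face at about 0.080. Now turning clockwise under a light press.

```bash
python3 -m handwheel '[0,0,1,0,0,0.2,15,0,0,2,0,0,0.2,15,0,0,3,0.1,0,0.2,15]'>/dev/null; python3 at.py 146 .1235
```

```text
t 9.75 pos [0.4923 0.1356 0.1242] rot [1.7996e+02 3.0000e-02 1.4895e+02] F [ 0.36 -0.33  2.3 ] M [-0.083 -0.023  0.085] w 0.0311 j6 -43.6
turn [0.04 0.03 2.95] shift [ 0.07 -0.28  0.72]
```

```bash
python3 -m handwheel '[0,0,1,0,-0.1,0.3,15,0,0,2,0,-0.2,0.3,15,0,0,3,0.1,-0.2,0.3,15]'>/dev/null; python3 at.py 143 .1235
```

```text
t 10.05 pos [0.4925 0.1355 0.124 ] rot [1.7993e+02 6.0000e-02 1.4586e+02] F [ 0.91 -0.45  2.7 ] M [-0.087 -0.203  0.094] w 0.0307 j6 -40.5
turn [0.07 0.06 2.86] shift [ 0.13 -0.33  0.54]
```

```bash
python3 -m handwheel '[0,0,1,0,-0.1,0.4,15,0,0,2,0,-0.2,0.4,15,0,0,2,0.1,-0.2,0.4,15]'>/dev/null; python3 at.py 141 .1235
```

```text
t 10.35 pos [0.4927 0.1353 0.1236] rot [1.7991e+02 9.0000e-02 1.4380e+02] F [ 2.05 -0.21  1.87] M [-0.158 -0.646  0.012] w 0.0310 j6 -38.4
turn [0.09 0.09 2.8 ] shift [ 0.32 -0.35  0.12]
```

```bash
python3 -m handwheel '[0.1,0.1,1,0.2,-0.2,0.4,15,0.1,0.1,2,0.3,-0.4,0.4,15,0.1,0.1,2,0.3,-0.4,0.4,15]'>/dev/null; python3 at.py 140 .1235
```

```text
t 10.65 pos [0.4912 0.135  0.1224] rot [-1.7988e+02 -1.0000e-01  1.4175e+02] F [ 0.22  0.24 -4.81] M [-0.018 -0.054 -0.067] w 0.0310 j6 -36.4
turn [-0.12 -0.1   1.75] shift [-0.73  0.88 -1.08]
```

The press force is gone and z has fallen, so the slots are probably on the dogs at arbor yaw about 52°. Lowering without turning.

```bash
python3 -m handwheel '[0,0,0,-0.3,0.4,0.7,15,0,0,0,-0.3,0.4,1.2,15,0,0,0,-0.3,0.4,1.2,15]'>/dev/null; python3 at.py 142 .1165
```

```text
t 10.95 pos [0.4914 0.1351 0.1209] rot [-1.7986e+02 -1.3000e-01  1.4176e+02] F [-0.45  0.42 -3.68] M [ 0.018 -0.025  0.012] w 0.0311 j6 -36.4
turn [-0.14 -0.13 -0.24] shift [-0.58  0.69  4.44]
```

```bash
python3 -m handwheel '[-0.1,-0.1,0,-0.3,0.3,0.7,15,-0.1,-0.1,0,-0.3,0.4,1.4,15,-0.1,-0.1,0,-0.4,0.5,2,15,-0.1,-0.1,0,-0.4,0.5,2,15]'>/dev/null; python3 at.py 142 .1165
```

```text
t 11.35 pos [0.4919 0.1352 0.1188] rot [-1.7995e+02 -4.0000e-02  1.4176e+02] F [ 0.04 -0.3  -4.2 ] M [-0.011  0.029 -0.012] w 0.0310 j6 -36.4
turn [-0.05 -0.04 -0.24] shift [-0.23  0.22  2.35]
```

```bash
python3 -m handwheel '[0,0,0,-0.1,0.1,0.7,15,0,0,0,-0.1,0.1,1.3,15,0,0,0,-0.1,0.1,1.3,15]'>/dev/null; python3 at.py 142 .1163
```

```text
t 11.65 pos [0.492  0.1352 0.1175] rot [-1.7994e+02 -4.0000e-02  1.4176e+02] F [-0.31 -0.33 -4.33] M [-0.022 -0.006  0.027] w 0.0305 j6 -36.4
turn [-0.06 -0.04 -0.24] shift [-0.13  0.18  1.17]
```

```bash
python3 -m handwheel '[0,0,0,-0.1,0.1,0.6,15,0,0,0,-0.1,0.1,0.6,15,0,0,0,-0.1,0.1,0.6,15]'>/dev/null; python3 at.py 142 .1163;
```

```text
t 11.95 pos [0.4921 0.1352 0.1168] rot [-1.7994e+02 -5.0000e-02  1.4176e+02] F [ 0.37 -0.3  -4.06] M [-0.     0.001 -0.01 ] w 0.0307 j6 -36.4
turn [-0.06 -0.05 -0.24] shift [-0.06  0.14  0.53]
```

```bash
python3 -m handwheel '[0,0,0,0,0.1,0.6,15,0,0,0,0,0.1,0.6,15,0,0,0,0,0.1,0.6,15]'>/dev/null; python3 at.py 142 .1163;
```

```text
t 12.25 pos [0.4923 0.1353 0.1164] rot [-1.7995e+02 -3.0000e-02  1.4176e+02] F [-1.37 -0.25 -0.2 ] M [-0.139  0.202 -0.016] w 0.0310 j6 -36.4
turn [-0.05 -0.03 -0.24] shift [ 0.01 -0.04  0.13]
```

```bash
python3 -m handwheel '[0,0,0,0,0,0.4,15,0,0,0,0,0,0.4,15,0,0,0,0,0,0.4,15]'>/dev/null; python3 at.py 142 .1163;
python3 - <<'E'
from h import *
p,d=camera("side");np.savez("side5.npz",p=p,d=d,W=cloud("side",d))
cv2.imwrite("pics/s5.png",cv2.resize(p[130:260,200:340,::-1],None,fx=4.5,fy=4.5,interpolation=cv2.INTER_CUBIC))
E
```

```text
t 12.55 pos [0.4923 0.1353 0.1164] rot [-1.7997e+02 -2.0000e-02  1.4176e+02] F [-2.73 -1.64  6.1 ] M [-0.196  0.491 -0.029] w 0.0313 j6 -36.4
turn [-0.03 -0.02 -0.24] shift [ 0.03 -0.07  0.08]
```

View pics/s5.png

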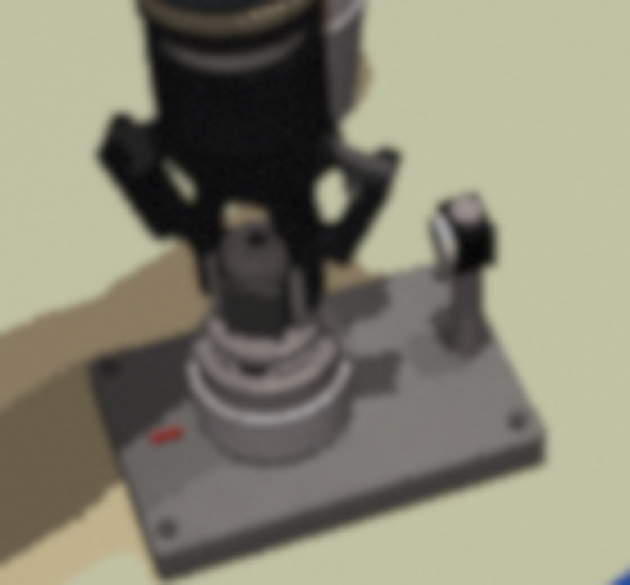

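The arbor is home. It stopped 7.8 mm below the dog contact, stayed firm at z 0.1164 under a press of about 10 N, and the flange at (270,360) lies on the face. Now I'll drive the spindle clockwise and work out shifts that keep the arbor axis on the spindle axis.

```bash
cat > turn.py <<'E'
import sys;from go import *
s=telemetry.state();y0=s["ee_rot"][2];R=Ro.from_euler("xyz",s["ee_rot"],degrees=True)
print("t %.2f pos %s rot %s F %s M %s w %.4f"%(s["t"],s["tool_pos"].round(4),s["ee_rot"].round(2),s["wrist_force"].round(2),s["torque"].round(3),s["width"]))
# shift for pure rotation about arbor axis (TCP + o*toolY), and abs correction to S
a=np.radians(y0);ax=s["tool_pos"][:2]+o*np.array([np.sin(a),-np.cos(a)]);print("axis err mm",((ax-S)*1000).round(2))
for k in map(float,sys.argv[1:]):
    b=np.radians(y0-k);p=ax-o*np.array([np.sin(b),-np.cos(b)])
    print(k,(R.inv().apply([*(p-s["tool_pos"][:2]),0])*1000).round(2))
E
python3 turn.py 3 6 9 12 15
```

```text
t 12.60 pos [0.4923 0.1353 0.1164] rot [-1.7997e+02 -2.0000e-02  1.4176e+02] F [-2.19 -1.08  6.  ] M [-0.181  0.535 -0.001] w 0.0309
axis err mm [0.09 0.02]
3.0 [-0.1 -0.  -0. ]
6.0 [-0.21 -0.01 -0.  ]
9.0 [-0.31 -0.02 -0.  ]
12.0 [-0.42 -0.04 -0.  ]
15.0 [-0.52 -0.07 -0.  ]
```

```bash
python3 -m handwheel '[0,0,2,-0.1,0,0.2,15,0,0,4,-0.1,0,0.2,15,0,0,6,-0.2,0,0.2,15,0,0,8,-0.3,0,0.2,15]'>/dev/null; python3 turn.py
```

```text
t 13.00 pos [0.4928 0.1356 0.1164] rot [ 1.7998e+02 -3.0000e-02  1.3372e+02] F [-1.23  2.03  3.45] M [0.164 0.368 0.367] w 0.0308
axis err mm [0.36 0.48]
```

```bash
python3 -m handwheel '[0,0,3,-0.2,-0.2,0.3,15,0,0,6,-0.3,-0.4,0.3,15,0,0,9,-0.4,-0.4,0.3,15,0,0,12,-0.5,-0.4,0.3,15]'>/dev/null; python3 turn.py
```

```text
t 13.40 pos [0.4931 0.1353 0.1164] rot [ 1.7993e+02 -4.0000e-02  1.2163e+02] F [-2.32  1.03  4.37] M [0.099 0.391 0.333] w 0.0308
axis err mm [0.39 0.5 ]
```

```bash
python3 -m handwheel '[0,0,3,-0.2,-0.1,0.2,15,0,0,6,-0.3,-0.1,0.2,15,0,0,9,-0.4,-0.1,0.2,15,0,0,12,-0.5,-0.2,0.2,15]'>/dev/null; python3 turn.py
```

```text
t 13.80 pos [0.4933 0.1349 0.1164] rot [ 1.7992e+02 -7.0000e-02  1.0954e+02] F [-2.23 -0.47  4.91] M [0.014 0.375 0.369] w 0.0308
axis err mm [0.38 0.58]
```

```bash
python3 -m handwheel '[0,0,3,-0.2,-0.1,0.1,15,0,0,6,-0.3,-0.1,0.1,15,0,0,9,-0.4,-0.2,0.1,15,0,0,12,-0.5,-0.2,0.1,15]'>/dev/null; python3 turn.py
```

```text
t 14.20 pos [0.4934 0.1346 0.1164] rot [ 1.7991e+02 -1.0000e-01  9.7450e+01] F [-1.3  -0.59  3.45] M [-0.047  0.299  0.331] w 0.0312
axis err mm [0.38 0.63]
```

```bash
python3 -m handwheel '[0,0,2,-0.1,-0.1,0.1,15,0,0,4,-0.2,-0.2,0.1,15,0,0,6,-0.2,-0.2,0.1,15,0,0,8,-0.3,-0.2,0.1,15]'>/dev/null; python3 turn.py
```

```text
t 14.60 pos [0.4933 0.1343 0.1164] rot [ 1.7991e+02 -1.2000e-01  8.9400e+01] F [-2.11 -0.91  2.45] M [-0.117  0.25   0.292] w 0.0308
axis err mm [0.35 0.66]
```

```bash
python3 -m handwheel '[0,0,1,0,0,0.1,15,0,0,2,-0.1,-0.1,0.1,15,0,0,3,-0.1,-0.1,0.1,15]'>/dev/null; python3 turn.py
```

```text
t 14.90 pos [0.4933 0.1343 0.1164] rot [ 1.799e+02 -1.200e-01  8.636e+01] F [-0.98 -1.25  3.44] M [-0.26   0.258  0.302] w 0.0308
axis err mm [0.35 0.7 ]
```

```bash
python3 -m handwheel '[0,0,0.7,0,0,0.1,15,0,0,1.4,0,0,0.1,15,0,0,1.4,0,0,0.1,15]'>/dev/null; python3 turn.py
```

```text
t 15.20 pos [0.4934 0.1342 0.1163] rot [ 1.799e+02 -1.300e-01  8.493e+01] F [-2.65 -2.15  5.82] M [-0.318  0.453  0.248] w 0.0308
axis err mm [0.36 0.71]
```

```bash
python3 -m handwheel '[0,0,0.5,0,0,0,15,0,0,1,0,0,0,15]'>/dev/null; python3 turn.py
```

```text
t 15.40 pos [0.4933 0.1342 0.1163] rot [ 1.799e+02 -1.200e-01  8.389e+01] F [-3.43 -1.98  4.29] M [-0.371  0.401  0.263] w 0.0307
axis err mm [0.35 0.68]
```

```bash
python3 -m handwheel '[0,0,0.5,0,0,0,15,0,0,0.8,0,0,0,15]'>/dev/null; python3 turn.py
```

```text
t 15.60 pos [0.4934 0.1342 0.1164] rot [ 1.799e+02 -1.200e-01  8.306e+01] F [-2.49 -1.95  3.87] M [-0.332  0.397  0.435] w 0.0311
axis err mm [0.37 0.72]
```

```bash
python3 -m handwheel '[0,0,0.4,0,0,0,15,0,0,0.4,0,0,0,15]'>/dev/null; python3 turn.py
```

```text
t 15.80 pos [0.4934 0.1342 0.1164] rot [ 1.799e+02 -1.200e-01  8.266e+01] F [-2.27 -2.47  4.25] M [-0.331  0.368  0.706] w 0.0311
axis err mm [0.38 0.76]
```

The reaction torque rose 0.30 → 0.44 → 0.71 N m over the last 1°, with arbor yaw at -7.2° against the expected -6.7°. That is the hard stop. I'll relax the wind-up slightly, then release.

```bash
python3 -m handwheel '[0,0,-0.4,0,0,-0.1,15,0,0,-0.5,0,0,-0.1,15]'>/dev/null; python3 turn.py;  python3 -m handwheel '[0,0,0,0,0,0,28,0,0,0,0,0,0,30,0,0,0,0,0,0,32,0,0,0,0,0,0,33]' 20 ; python3 turn.py
```

```text
t 16.00 pos [0.4933 0.1342 0.1164] rot [ 1.7991e+02 -1.2000e-01  8.3180e+01] F [-1.66 -1.32  3.19] M [-0.308  0.309  0.331] w 0.0308
axis err mm [0.35 0.72]
t: 16.4
tool_pos: [0.4934, 0.1342, 0.1162]
ee_rot: [179.9, -0.1, 83.2]
wrist_force: [-0.4, -1.5, 0.5]
width: 0.0328
t 16.40 pos [0.4934 0.1342 0.1162] rot [ 1.7991e+02 -1.2000e-01  8.3170e+01] F [-0.41 -1.48  0.49] M [-0.153  0.052  0.211] w 0.0328
axis err mm [0.38 0.75]
```

```bash
python3 -m handwheel '[0,0,0,0,0,0,36,0,0,0,0,0,0,42,0,0,0,0,0,0,50,0,0,0,0,0,0,58,0,0,0,0,0,0,62]' ; python3 turn.py;
```

```text
t: 16.9
tool_pos: [0.4934, 0.1342, 0.1162]
ee_rot: [179.9, -0.1, 83.2]
wrist_force: [0.4, 0.0, -0.1]
width: 0.062
t 16.90 pos [0.4934 0.1342 0.1162] rot [ 1.7991e+02 -1.3000e-01  8.3160e+01] F [ 0.39  0.04 -0.13] M [-0.02   0.005  0.012] w 0.0620
axis err mm [0.43 0.77]
```

Released, and the wrist forces are zero. Raising straight up with the jaws clear of the 38 mm block and the 34 mm nut, then backing off to look.

```bash
python3 -m handwheel '[0,0,0,0,0,-10,62,0,0,0,0,0,-30,62,0,0,0,0,0,-60,62,0,0,0,0,0,-90,62,0,0,0,0,0,-110,62]'; python3 -m handwheel '[0,0,0,0,-30,-20,62,0,0,0,0,-70,-20,62,0,0,0,0,-110,-20,62,0,0,0,0,-150,-20,62,0,0,0,0,-180,-20,62]'; python3 -m handwheel '[0,0,0,0,0,0,62,0,0,0,0,0,0,62]'
python3 - <<'E'
from fit import *
L=[]
for n in("top","side"):
    p,d=camera(n);W=cloud(n,d);np.savez(f"{n}6.npz",p=p,d=d,W=W);cv2.imwrite(f"pics/{n}6.png",p[:,:,::-1])
    c=proj(n,[.492,.133,.1])[0].astype(int)
    L.append(cv2.resize(p[c[1]-60:c[1]+60,c[0]-60:c[0]+60,::-1],(400,400),interpolation=cv2.INTER_CUBIC))
    W=W.reshape(-1,3);A=W[(np.hypot(W[:,0]-.492,W[:,1]-.133)<.03)&(W[:,2]>.085)]
    nut=A[A[:,2]>np.percentile(A[:,2],90)-.004];print(n,len(A),"nut z",np.median(nut[:,2]),"flange top",[np.median(A[(A[:,2]>.09)&(A[:,2]<.101),2])])
    h=np.percentile(A[:,2],95);b=A[(A[:,2]>h-.042)&(A[:,2]<h-.017)][:,:2]
    c0=fitc(cv2.convexHull(nut[:,:2].astype(np.float32))[:,0])[:2];print("nut c",c0)
    def f(q):
        c,s=np.cos(q[2]),np.sin(q[2]);e=b-q[:2];x=abs(e@[c,s])-.019;y=abs(e@[-s,c])-.015
        return np.where((x>0)&(y>0),np.hypot(x,y),np.maximum(x,y))
    if len(b)>30:
        s=least_squares(f,[*c0,np.radians(-7)],loss="soft_l1",f_scale=.001);print(s.x[:2],np.degrees(s.x[2]),len(b))
cv2.imwrite("pics/both6.png",np.hstack(L))
E
```

```text
t: 17.4
tool_pos: [0.4937, 0.1342, 0.2291]
ee_rot: [179.8, -0.2, 83.2]
wrist_force: [0.6, 0.4, -0.6]
width: 0.062
t: 17.9
tool_pos: [0.3127, 0.1553, 0.2491]
ee_rot: [179.8, -0.2, 83.2]
wrist_force: [0.6, 1.0, 0.1]
width: 0.0623
t: 18.1
tool_pos: [0.3126, 0.1555, 0.2501]
ee_rot: [179.6, -0.3, 83.2]
wrist_force: [0.7, -0.3, -0.2]
width: 0.0619
top 657 nut z 0.14530681222107872 flange top [np.float64(0.09575921270140651)]
nut c [0.49419377 0.13465191]
side 676 nut z 0.14661473341519865 flange top [np.float64(0.0965901983605286)]
nut c [0.49104168 0.13096219]
[0.49249402 0.13288418] -5.863005776735119 165
```

View pics/both6.png

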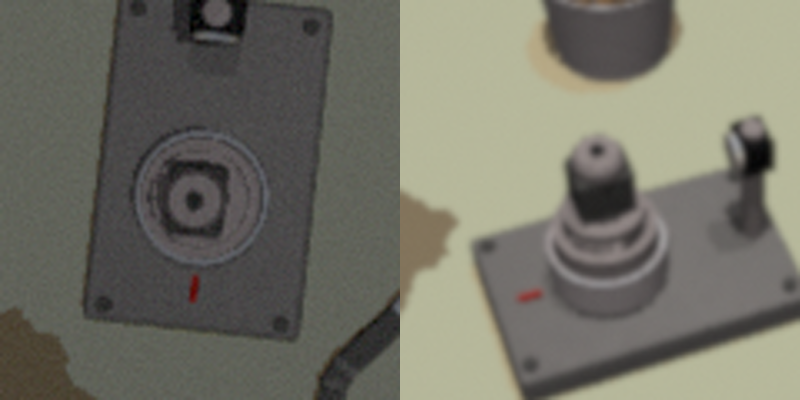

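View pics/side6.png

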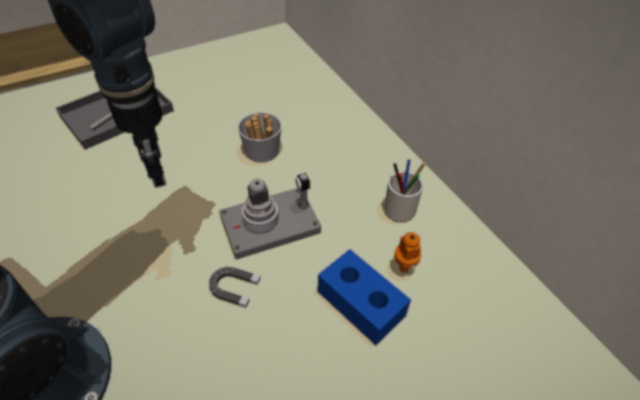

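The arbor stands upright on the stand, at side (260,205). Its block is square with the stand's x axis: fit yaw -5.9° against -6.7°. The nut top at 0.145 to 0.147 m fits fully home, and the magnet, cup, caddy and orange part look unmoved. Handing in.

```bash
python3 -c "
from rig import ctrl;print(ctrl.hand_in())"
```

```text
the job is handed in; nothing more can be done
None
```

I took the arbor from the rack, seated it in the spindle, turned it clockwise to the stop, let go and handed the job in. The last clock reading before hand-in was about 18 s; no verdict was reported.

- **Seating:** I rested the arbor on the dogs and turned it clockwise, pressing about 6–9 N. The slots dropped at arbor yaw about 52°. It then sat 7.8 mm lower and held firm at that height under about 10 N.
- **Turning to the stop:** I drove the spindle about 59° clockwise at roughly 0.3–0.37 N m. Over the last 1° the reaction torque rose to 0.71 N m, which I took as the hard stop. I eased back 0.5° and released, after which the wrist forces read zero.
- **Last checks:**
    - **Height:** the nut top measured 0.145 m in one camera and 0.147 m in the other, which fits fully home.
    - **Yaw:** the arbor fitted at -5.9° in the side view, against about -6.7° for the stand. The gripper read about -7.2° at the stop.
    - **Surroundings:** the magnet, cup, caddy and orange look-alike appear unmoved in the side picture; I did not measure them again.

**What disagreed:**
- The two cameras' absolute positions differed by about 3 mm, so I placed the spindle relative to the held arbor instead.
- The yaw fit in the top view found too few points to confirm the side view's value.

**Rule slip:** I ran one lowering move (three steps of 0.7 mm) through a shell loop with the numbers written out, instead of typing each move. Every other move was typed out.

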